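Release a heater block with the latch key

ROBOT

A 7-joint arm with a two-finger parallel gripper is mounted at the origin on the work surface. World frame = base frame: x ahead of the robot, y to its left, z up, the work surface at z = 0. Lengths are in m, angles in rad, forces in N, time in s.
With the tool pointing down it reaches from about 0.425 to 1.025 m from the base axis. Payload 9.4 kg.
Tool frame: the origin (TCP) lies midway between the tips of the shut fingers; the grasp point (between the pads) lies 19 mm behind it; z points along the fingers, y is the line along which they close (so a half turn about z gives the same grasp; the last joint's range is limited). The gripper opens to 85 mm and grips with 20 to 120 N. Pads are 22 mm wide; open, the fingers measure 114 mm over their backs; the gripper's body (76 mm by 85 mm) begins 54 mm behind the grasp point. The pads swing forward as they close: fully open they stand 13 mm farther back than shut.
Start: joints at [1.263, 0.599, -0.003, 1.599, 0.002, 0.943, -0.08], TCP at [0.166, -0.706, 0.231] pointing down, gripper open.
Joint ranges: [-2.57, 2.57], [-0.35, 1.97], [-1.29, 1.29], [0.11, 2.56], [-1.05, 4.19], [0.11, 1.86], [-2.63, 2.63]. Speed limits (rad/s): [2.22, 2.22, 3.01, 3.01, 3.14, 3.14, 3.14].

INTERFACE

Orientations are given as [roll, pitch, yaw] about the fixed x, y, z axes, in that order (R = Rz(yaw) Ry(pitch) Rx(roll)).
In Python, from workcell import manip gives the robot as it stands.
- The arm moves only by the shell command python3 -m creep 'ROWS'. ROWS is a JSON object of lists of equal length, an entry for each row: "hand": the opening, from -1 (shut) to 1 (fully open), so that 0 is half open; "offset": the shift along the world's x, y, z normalised to -1 to 1, where 1 is 2.5 cm, a list of three; "turn": the turn, a rotation vector about the world's x, y, z normalised to -1 to 1, where 1 is 8 degrees, a list of three. In form: {"hand": [hand, ...], "offset": [[tx, ty, tz], ...], "turn": [[wx, wy, wz], ...]}. A call has 1 to 20 rows; each row shifts and turns the commanded pose from where the row before left it; what a row does not reach is not made up. A row lasts 1/8 s, in which the tool goes at most 62.5 mm and 10.7 degrees, less where a joint would pass 70% of its speed; a pose out of reach is approached as far as the arm can. A call with a number of a shift or a turn outside -1 to 1 is refused whole. A call with a gripper value outside its range is refused whole. The fingers move at their own pace and stop on an object; the grip force is fixed at half the most. Time passes only in rows, so rows that do not move let the fingers close. It gives the time, the measured TCP pose, the force, the opening and the grip force at its end, in the units of the state.
- manip.get_obs(): the state, without advancing time (a new reading comes with each control period).
- manip.read_camera(name): name is "side" or "top"; returns a dict with "pixels" (400x640x3 uint8, red, green, blue), "depth" (400x640 float32, m along the optical axis (not along the pixel's ray), 0 where there is no reading), "K" (3x3 intrinsics, pixels), "k1" (the pictures are not rectified: a ray, as slopes to the right and down, at radius r is drawn at 1 + k1 r^2 times it, then the intrinsics apply), "rvec" (rotation vector, rad) and "tvec" (3), from world to camera coordinates, as OpenCV has them. Camera axes: x right, y down, z forward; pixel columns grow to the right and rows downward; lengths in m; the calibration is good to about 2 mm. A picture is of the moment at which its call begins.
- manip.hand_in(): hands the job in; it is judged then, once.
Trained networks look in the newest picture that a camera, given by its name, has taken for a name from the list of things; names that differ only in an ending like _2 or _b are one class to them, and where a whole thing is asked for, a point or a joint stands for the part that bears it (a point fixed in the world has none). Each returns a list of dicts, best first, with "conf" (0 to 1); they miss things now and then, are a little off and sometimes report something else, mostly with a low value. They report only what shows in the picture. A call takes as long as a camera call. They do not tell look-alikes from the thing itself.
- manip.regions_of(name, camera): "mask" (400x640 bool, what is visible of it).
- manip.pinpoint(name, camera): "centre" ([x, y, z] in m, in world coordinates, good to about 4 mm: a listed point, or the origin of a listed thing).
The state is a dict: "time_s": time; "joints": joint angles; "dq": joint speeds; "joint_torque": joint torques, N m; "position": TCP position; "tool_rot": TCP orientation; "ft_force": force on the tool from outside, world axes, zero at the start; "moment": the same for the moment, N m; "gripper_width": opening from 0.0 (shut) to 1.0 (fully open); "grasp_force": force on a finger pad.
Only numpy, scipy, OpenCV 4.12 (cv2) and the standard library are available. Lean on these libraries where they do the work, as an engineer would, in place of code of your own. Each camera call takes 0.05 s, during which the arm holds its last target. There are 200 camera calls.

TASK

Two small heaters stand on the lab bench. Take the long slim release key from its hole in the tool rack and push it down through the slot in the deck of the heater with the four large wells, until the hidden latch is pressed fully down and the well block pops up. Then put the key back upright in the rack hole it came from and let it go.

Things in the scene. Friction and masses are not known exactly. Their poses are not given: they have to be found in the camera images.
- key: Release key, standing upright in a hole of the tool rack, about 0.12 kg. From below: round steel rod 8 mm thick, 85 mm long; steel flange 48 mm across, 6 mm thick; plain upright round black grip 26 mm across, 60 mm high. Origin: centre of the rod's lower tip; z up along the rod. It hangs by its flange on the rack's top, so the tip starts 15 mm above the bench.
- rack: Fixed white tool rack 70 x 190 mm, origin under its centre, z up. Its top plate, 10 mm thick, is 100 mm above the bench, with two round holes 26 mm wide at 45 mm along its +y and -y. One holds the key, the other a tool that is not needed, with a black crossbar on top (152 mm above the bench) and a short thick rod.
- slot (a point): Centre of the slot's mouth in the deck, 85 mm above the bench, of the heater with four large wells (36 mm; the other has thirty small ones). Heaters are fixed white cases 200 x 150 x 85 mm; the slot lies 65 mm from the case's centre, robot side. It goes straight down, 24 mm wide along this point's x, 44 mm long along y; z up. A flat steel latch tab fills it 30 mm below the mouth.
- latch (a joint): How far the hidden latch tab is pressed down, in m: 0 latched (30 mm below the slot's mouth), 0.014 fully down at its stop (44 mm below the mouth); released from 0.010 on. It takes about 8 to 12 N, stays where it is left, and raises the well block by 0.85 of its travel.
Not all that is in view belongs to the job. Leave any blue or green look-alike of the key alone.

How it is judged:
By the outcome, as a careful person would: the job done as asked, in the order asked, and still so for the second after the job is handed in, with the robot touching nothing.
It also fails if it takes over 51 s, if anything falls off the work surface, if the arm or the gripper's body presses on something with over 40 N, if the wrist force passes 120 N, or if a joint passes its speed limit or range.

## Working session

There is one attempt and no reset: what is moved stays moved. The work goes in short steps, Python scripts to look and compute and a shell command to move; the robot and the scene stay as the last step left them, time stands still between calls to the robot, and variables do not carry over. Pictures are saved under pics/ and viewed, at most 10 in all, crops included, and the job is handed in when it is done.

```bash
mkdir -p pics
cat > h.py <<'E'
import numpy as np, cv2
from workcell import manip
def px2w(c,u,v,d=None):
    K=np.array(c["K"]);R=cv2.Rodrigues(np.array(c["rvec"],float))[0];t=np.array(c["tvec"],float).ravel()
    u=np.atleast_1d(u).astype(int);v=np.atleast_1d(v).astype(int)
    k=np.array([c["k1"],0,0,0],float)
    n=cv2.undistortPoints(np.stack([u,v],1).astype(float)[:,None],K,k)[:,0]
    z=c["depth"][v,u] if d is None else d
    P=np.c_[n*np.reshape(z,(-1,1)),z]
    return (P-t)@R
def cloud(c):
    v,u=np.mgrid[0:400,0:640]
    return px2w(c,u.ravel(),v.ravel()).reshape(400,640,3)
def w2px(c,p):
    return cv2.projectPoints(np.array(p,float).reshape(-1,3),np.array(c["rvec"],float),np.array(c["tvec"],float),np.array(c["K"],float),np.array([c["k1"],0,0,0],float))[0][:,0]
E
python3 - <<'E'
from h import *
for n in("top","side"):
    c=manip.read_camera(n);cv2.imwrite(f"pics/{n}0.png",c["pixels"][...,::-1])
    for k in("key","rack","slot"):
        for r in manip.pinpoint(k,n)[:4]: 
            print(n,k,round(r["conf"],2),np.round(r["centre"],3),w2px(c,r["centre"]).round())
print(manip.get_obs())
E
```

```text
top key 0.7 [ 0.361 -0.052  0.002] [[333. 273.]]
top key 0.66 [ 0.356 -0.141  0.004] [[370. 274.]]
top key 0.54 [ 0.464 -0.078  0.014] [[343. 229.]]
top rack 0.69 [ 0.463 -0.039 -0.001] [[326. 230.]]
top slot 0.67 [ 0.613 -0.193  0.083] [[392. 158.]]
side key 0.76 [ 0.363 -0.14  -0.   ] [[305. 318.]]
side key 0.61 [ 0.359 -0.056 -0.002] [[271. 288.]]
side rack 0.73 [ 0.464 -0.04  -0.003] [[312. 252.]]
side slot 0.91 [ 0.618 -0.19   0.085] [[440. 219.]]
side slot 0.16 [ 0.465 -0.039 -0.   ] [[312. 251.]]
{'time_s': 0.4, 'joints': array([ 1.26331056,  0.59944481, -0.00252484,  1.59951075,  0.00181341,
        0.94288081, -0.07978395]), 'dq': array([ 0.00026843, -0.0018362 ,  0.00017219, -0.00050896,  0.00044919,
        0.0009889 , -0.00118891]), 'joint_torque': array([-9.45663778e-04, -7.75386858e+01,  1.56209461e+00, -2.58026093e+01,
        1.23666067e-02,  3.92420974e-03, -4.20181743e-05]), 'position': array([ 0.16582277, -0.70571283,  0.23113007]), 'tool_rot': array([-3.14135533e+00,  6.18892303e-05,  2.30852112e-01]), 'ft_force': array([-0.23452592,  0.3411288 , -0.07414136]), 'moment': array([ 0.01994746, -0.03342429,  0.00165189]), 'grasp_force': 0.0, 'gripper_width': 1.0030665222424033}
```

View pics/top0.png

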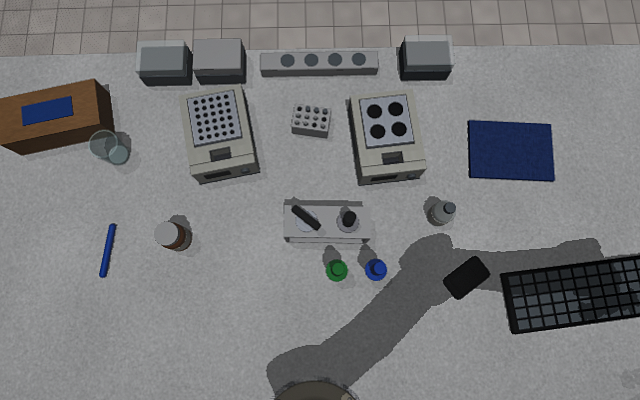

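View pics/side0.png

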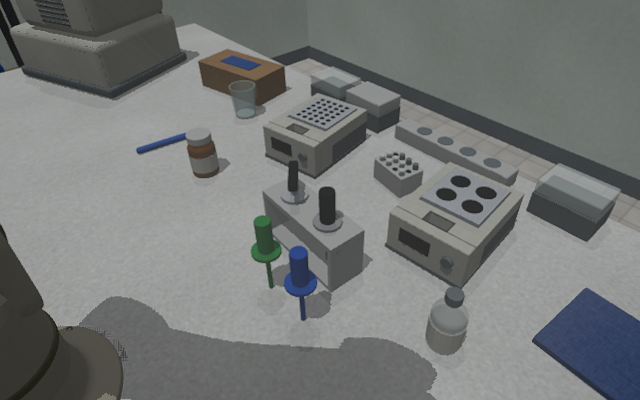

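The top view shows four candidates: green (337,270), blue (376,269), the black crossbar tool (306,217) and the plain round black grip (348,218). The grip is in the rack's right-hand hole, over a round flange, so it is the one that fits. The four-well heater is at (387,135), with its slot at about (391,157). Next I confirm this in a crop and measure.

Run:
```python
from h import *
for n in("top","side"):
    c=manip.read_camera(n);P=cloud(c)
    if n=="side": cv2.imwrite("pics/crop1.png",cv2.resize(c["pixels"][130:300,230:530,::-1],None,fx=2.5,fy=2.5,interpolation=cv2.INTER_CUBIC))
    near=(abs(P[...,0]-.463)<.06)&(abs(P[...,1]+.085)<.045)
    dark=c["pixels"].max(2)<70
    g=near&(P[...,2]>.112)&(P[...,2]<.18)
    q=P[g];print(n,"grip n",len(q),"mean",q.mean(0).round(4),"min",q.min(0).round(3),"max",q.max(0).round(3))
    t=q[q[:,2]>.160]
    if len(t): print(" top",len(t),t.mean(0).round(4),t.min(0).round(3),t.max(0).round(3))
    f=P[near&(P[...,2]>.103)&(P[...,2]<.111)];print(" flange",len(f),((f.min(0)+f.max(0))/2).round(4),np.ptp(f,0).round(3))
    # rack top
    r=(abs(P[...,0]-.463)<.07)&(abs(P[...,1]+.04)<.12)&(abs(P[...,2]-.1)<.0035)
    print(" rack",cv2.minAreaRect((P[r][:,:2]*1000).astype(np.float32)))
    # heater deck
    d=(abs(P[...,0]-.68)<.16)&(abs(P[...,1]+.19)<.13)&(abs(P[...,2]-.085)<.004)
    print(" deck",d.sum(),cv2.minAreaRect((P[d][:,:2]*1000).astype(np.float32)))
    s=(abs(P[...,0]-.613)<.035)&(abs(P[...,1]+.19)<.04)&(P[...,2]<.075)&(P[...,2]>.04)
    q=P[s]; print(" slot pit",len(q),np.median(q,0).round(4),cv2.minAreaRect((q[:,:2]*1000).astype(np.float32)))
    m=near=manip.regions_of("slot",n)
    for e in m[:2]: print(" slotmask",round(e["conf"],2),e["mask"].sum(),np.argwhere(e["mask"]).mean(0))
    # other tool
    o=(abs(P[...,0]-.463)<.06)&(P[...,1]>-.04)&(P[...,1]<.06)&(P[...,2]>.115)
    print(" tool",cv2.minAreaRect((P[o][:,:2]*1000).astype(np.float32)),P[o].max(0))
    l=(abs(P[...,0]-.36)<.045)&(abs(P[...,1]+.1)<.1)&(P[...,2]>.05);print(" lookalike",P[l].min(0).round(3),P[l].max(0).round(3))
```

```text
top grip n 172 mean [ 0.4631 -0.0814  0.1578] min [ 0.453 -0.095  0.112] max [ 0.477 -0.07   0.17 ]
 top 126 [ 0.4653 -0.0825  0.166 ] [ 0.453 -0.095  0.16 ] [ 0.477 -0.07   0.17 ]
 flange 246 [ 0.4673 -0.0854  0.1068] [0.068 0.088 0.008]
 rack ((468.1672058105469, -37.085479736328125), (188.6663818359375, 70.97694396972656), 87.34043884277344)
 deck 3257 ((679.754638671875, -186.45655822753906), (202.00259399414062, 152.25950622558594), 5.801155090332031)
 slot pit 239 [ 0.6175 -0.1983  0.0576] ((614.133056640625, -192.05616760253906), (78.95406341552734, 56.61320114135742), 15.227363586425781)
 slotmask 0.81 6203 [136.74431727 385.14686442]
 tool ((469.67138671875, 6.784156799316406), (69.49130249023438, 16.268861770629883), 50.353538513183594) [0.49516329 0.03663139 0.15543072]
 lookalike [ 0.339 -0.164  0.086] [ 0.386 -0.032  0.156]
side grip n 561 mean [ 0.4582 -0.0874  0.1456] min [ 0.45  -0.096  0.112] max [ 0.475 -0.069  0.167]
 top 176 [ 0.4614 -0.0839  0.1649] [ 0.45  -0.095  0.16 ] [ 0.475 -0.069  0.167]
 flange 328 [ 0.463  -0.0816  0.1069] [0.049 0.049 0.008]
 rack ((465.16802978515625, -36.59233093261719), (192.30572509765625, 72.31687927246094), 87.46420288085938)
 deck 5323 ((676.6613159179688, -184.21405029296875), (204.06051635742188, 151.7613525390625), 5.923466205596924)
 slot pit 359 [ 0.5805 -0.209   0.0649] ((600.398193359375, -196.18911743164062), (69.05010986328125, 39.11663055419922), 30.136863708496094)
 slotmask 0.95 10849 [222.38952899 452.6317633 ]
 tool ((466.1056823730469, 6.86181640625), (70.55125427246094, 16.034765243530273), 50.252540588378906) [0.49316508 0.03661459 0.15358875]
 lookalike [ 0.336 -0.164  0.05 ] [ 0.383 -0.033  0.153]
```

View pics/crop1.png

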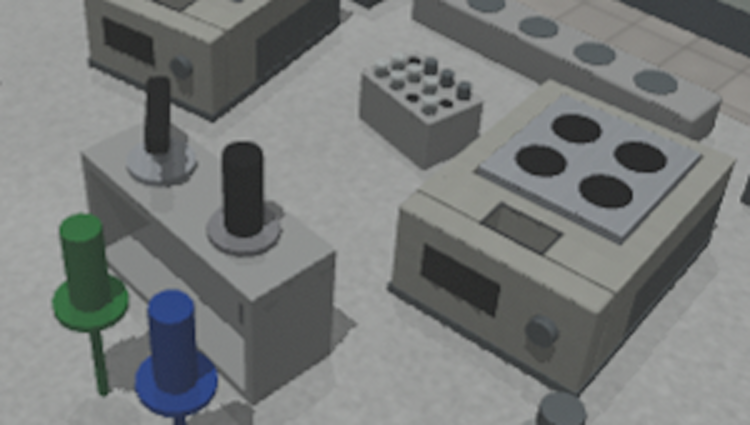

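The crop confirms it: the plain round black grip on its flange in the rack's right-hand hole (243,190). The key is at (0.464,-0.082) and the slot at about (0.614,-0.192). I'll approach with the fingers closing along x, away from the look-alikes and the crossbar.

```bash
python3 -m creep '{"hand":[0.4,0.4,0.4,0.4,0.4,0.4,0.4,0.4,0.4,0.4,0.4,0.4,0.4,0.4,0.4,0.4,0.4,0.4,0.4,0.4],"offset":[[0.477,1,0],[0.477,1,0],[0.477,1,0],[0.477,1,0],[0.477,1,0],[0.477,1,0],[0.477,1,0],[0.477,1,0],[0.477,1,0],[0.477,1,0],[0.477,1,0],[0.477,1,0],[0.477,1,0],[0.477,1,0],[0.477,1,0],[0.477,1,0],[0.477,1,0],[0.477,1,0],[0.477,1,0],[0.477,1,0]],"turn":[[0,0,0.48],[0,0,0.48],[0,0,0.48],[0,0,0.48],[0,0,0.48],[0,0,0.48],[0,0,0.48],[0,0,0.48],[0,0,0.48],[0,0,0.48],[0,0,0.48],[0,0,0.48],[0,0,0.48],[0,0,0.48],[0,0,0.48],[0,0,0.48],[0,0,0.48],[0,0,0.48],[0,0,0.48],[0,0,0.48]]}'
python3 -m creep '{"hand":[0.4,0.4,0.4,0.4,0.4,0.4,0.4],"offset":[[0.477,1,0],[0.477,1,0],[0.477,1,0],[0.477,1,0],[0.477,0.96,0],[0,0,0],[0,0,0]],"turn":[[0,0,0],[0,0,0],[0,0,0],[0,0,0],[0,0,0],[0,0,0],[0,0,0]]}'
```

```text
time_s: 3.1
position: [0.4049, -0.2041, 0.2313]
tool_rot: [3.142, 0.0, 1.576]
ft_force: [-0.0, -0.4, 0.1]
gripper_width: 0.7
grasp_force: 0.0
time_s: 3.98
position: [0.4636, -0.0817, 0.2311]
tool_rot: [-3.141, 0.0, 1.572]
ft_force: [-1.0, 0.1, -0.1]
gripper_width: 0.7
grasp_force: 0.0
```

```bash
python3 -m creep '{"hand":[0.4,0.4,0.4,0.4,0.4,0.4,0.4,-1,-1,-1,-1,-1,-1],"offset":[[0,0,-0.9],[0,0,-0.9],[0,0,-0.9],[0,0,-0.8],[0,0,-0.5],[0,0,-0.24],[0,0,0],[0,0,0],[0,0,0],[0,0,0],[0,0,0],[0,0,0],[0,0,0]],"turn":[[0,0,0],[0,0,0],[0,0,0],[0,0,0],[0,0,0],[0,0,0],[0,0,0],[0,0,0],[0,0,0],[0,0,0],[0,0,0],[0,0,0],[0,0,0]]}'
```

```text
time_s: 5.6
position: [0.4642, -0.0819, 0.1259]
tool_rot: [3.141, 0.0, 1.571]
ft_force: [-0.9, -0.2, 6.4]
gripper_width: 0.292
grasp_force: 58.5
```

```bash
python3 -m creep '{"hand":[-1,-1,-1,-1,-1,-1,-1,-1,-1,-1,-1,-1,-1,-1,-1],"offset":[[0,0,0.4],[0,0,0.8],[0,0,0.8],[0,0,0.8],[0,0,0.8],[0,0,0.8],[0,0,0],[0.5,-0.367,0],[1,-0.733,0],[1,-0.733,0],[1,-0.733,0],[1,-0.733,0],[1,-0.733,0],[0.5,-0.367,0],[0,0,0]],"turn":[[0,0,0],[0,0,0],[0,0,0],[0,0,0],[0,0,0],[0,0,0],[0,0,0],[0,0,0],[0,0,0],[0,0,0],[0,0,0],[0,0,0],[0,0,0],[0,0,0],[0,0,0]]}'
python3 - <<'E'
from h import *
o=manip.get_obs();print(o["position"])
c=manip.read_camera("side");P=cloud(c)
cv2.imwrite("pics/s2.png",cv2.resize(c["pixels"][60:310,320:620,::-1],None,fx=2.5,fy=2.4,interpolation=cv2.INTER_CUBIC))
b=(abs(P[...,0]-.614)<.05)&(abs(P[...,1]+.192)<.05)
for z0 in np.arange(.11,.26,.01):
    q=P[b&(abs(P[...,2]-z0)<.005)]
    if len(q): print(round(z0,3),len(q),q.mean(0).round(4)[:2],np.ptp(q,0).round(3)[:2])
for n in("top","side"):
    if n=="top": manip.read_camera(n)
    for k in("key","slot"):
        print(n,k,[(round(r["conf"],2),np.round(r["centre"],3)) for r in manip.pinpoint(k,n)[:3]])
E
```

```text
time_s: 7.48
position: [0.6141, -0.1922, 0.234]
tool_rot: [-3.14, -0.001, 1.57]
ft_force: [-0.7, -0.1, -1.4]
gripper_width: 0.291
grasp_force: 59.1
[ 0.61407738 -0.19224325  0.23401989]
0.12 3 [ 0.6105 -0.1927] [0.002 0.005]
0.13 24 [ 0.6105 -0.1937] [0.006 0.007]
0.14 27 [ 0.6109 -0.1931] [0.007 0.006]
0.15 28 [ 0.6109 -0.1933] [0.008 0.007]
0.16 27 [ 0.6108 -0.1933] [0.006 0.007]
0.17 27 [ 0.6109 -0.1933] [0.006 0.008]
0.18 31 [ 0.611  -0.1931] [0.007 0.007]
0.19 27 [ 0.6107 -0.1936] [0.007 0.007]
0.21 360 [ 0.6051 -0.1972] [0.048 0.048]
0.22 112 [ 0.6048 -0.1965] [0.032 0.036]
0.23 80 [ 0.6053 -0.1986] [0.021 0.024]
0.24 127 [ 0.6045 -0.1996] [0.044 0.022]
0.25 172 [ 0.6014 -0.1984] [0.046 0.021]
0.26 185 [ 0.6019 -0.1985] [0.048 0.021]
top key [(0.92, array([ 0.358, -0.141,  0.005])), (0.6, array([ 0.362, -0.051,  0.002])), (0.52, array([ 0.616, -0.191,  0.123]))]
top slot [(0.67, array([ 0.615, -0.192,  0.084]))]
side key [(0.93, array([ 0.36 , -0.055, -0.   ])), (0.87, array([ 0.612, -0.192,  0.125])), (0.71, array([ 0.364, -0.142,  0.   ]))]
side slot []
```

View pics/s2.png

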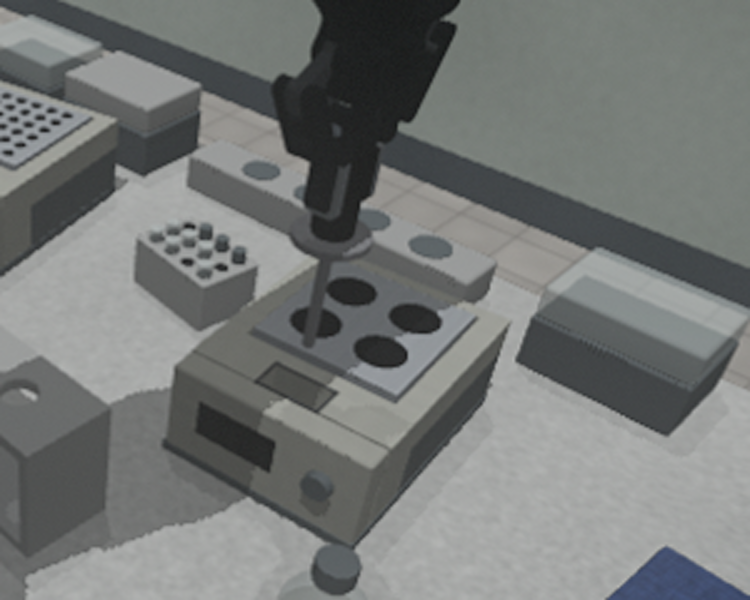

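The side crop shows the key hanging upright in the gripper with its tip at (310,345), above the slot at (297,385). Measured, the rod is over the slot centre, so I go down.

```bash
python3 -m creep '{"hand":[-1,-1,-1,-1,-1,-1],"offset":[[0,0,-0.5],[0,0,-0.5],[0,0,-0.5],[0,0,-0.5],[0,0,-0.5],[0,0,0]],"turn":[[0,0,0],[0,0,0],[0,0,0],[0,0,0],[0,0,0],[0,0,0]]}'
python3 -m creep '{"hand":[-1,-1,-1,-1,-1],"offset":[[0,0,-0.2],[0,0,-0.2],[0,0,-0.2],[0,0,-0.2],[0,0,0]],"turn":[[0,0,0],[0,0,0],[0,0,0],[0,0,0],[0,0,0]]}'
```

```text
time_s: 8.52
position: [0.6134, -0.1916, 0.1715]
tool_rot: [-3.14, -0.0, 1.571]
ft_force: [-1.1, 0.1, -0.8]
gripper_width: 0.288
grasp_force: 59.1
time_s: 9.15
position: [0.6144, -0.1918, 0.1533]
tool_rot: [3.14, 0.0, 1.571]
ft_force: [-0.2, -0.8, 1.4]
gripper_width: 0.285
grasp_force: 59.3
```

```bash
python3 -m creep '{"hand":[-1,-1],"offset":[[0,0,-0.1],[0,0,0]],"turn":[[0,0,0],[0,0,0]]}'
python3 -m creep '{"hand":[-1,-1],"offset":[[0,0,-0.1],[0,0,0]],"turn":[[0,0,0],[0,0,0]]}'
python3 - <<'E'
from h import *
c=manip.read_camera("side")
cv2.imwrite("pics/s3.png",cv2.resize(c["pixels"][60:310,320:620,::-1],None,fx=2.5,fy=2.4,interpolation=cv2.INTER_CUBIC))
P=cloud(c);d=(abs(P[...,0]-.70)<.05)&(abs(P[...,1]+.185)<.05)&(P[...,2]>.08)&(P[...,2]<.13)
print(np.percentile(P[d][:,2],[10,50,80,90]))
E
```

```text
time_s: 9.4
position: [0.6147, -0.1918, 0.1517]
tool_rot: [3.14, 0.001, 1.571]
ft_force: [-1.5, -0.9, 10.6]
gripper_width: 0.292
grasp_force: 60.3
time_s: 9.65
position: [0.6152, -0.1919, 0.1512]
tool_rot: [3.138, 0.002, 1.571]
ft_force: [-4.3, -0.0, 27.4]
gripper_width: 0.287
grasp_force: 62.6
[0.09974639 0.10093586 0.10163905 0.10197273]
```

View pics/s3.png

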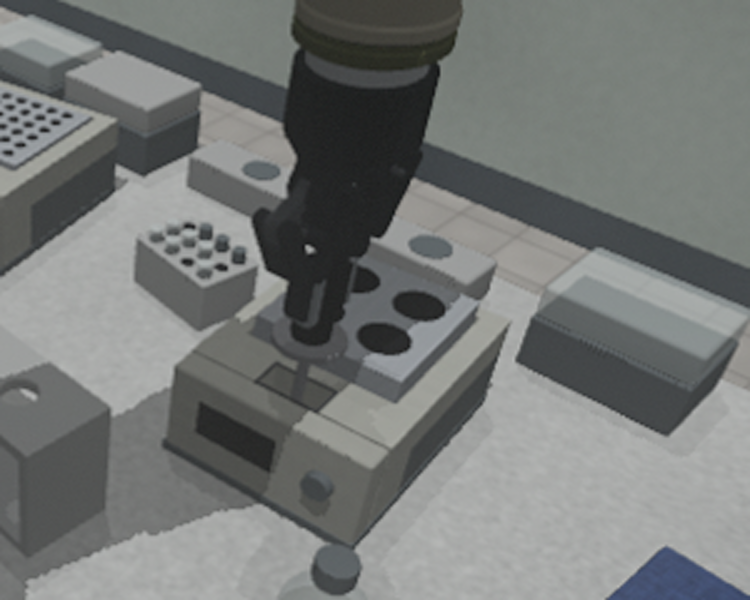

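The side crop shows the well block raised: its top is at z≈0.101, and its edge shows at (400,370). The force jumped to 27 N, so the latch is at its stop. Next I pull out and go back over the hole.

```bash
python3 -m creep '{"hand":[-1,-1,-1,-1,-1,-1,-1,-1,-1,-1,-1,-1,-1,-1,-1],"offset":[[0,0,0.3],[0,0,0.7],[0,0,0.8],[0,0,0.8],[0,0,0.9],[0,0,0],[-0.5,0.367,0],[-1,0.733,0],[-1,0.733,0],[-1,0.733,0],[-1,0.733,0],[-1,0.733,0],[-0.5,0.367,0],[0,0,0],[0,0,0]],"turn":[[0,0,0],[0,0,0],[0,0,0],[0,0,0],[0,0,0],[0,0,0],[0,0,0],[0,0,0],[0,0,0],[0,0,0],[0,0,0],[0,0,0],[0,0,0],[0,0,0],[0,0,0]]}'
python3 - <<'E'
from h import *
o=manip.get_obs();p=o["position"];print(p)
c=manip.read_camera("side");P=cloud(c)
cv2.imwrite("pics/s4.png",cv2.resize(c["pixels"][60:310,200:500,::-1],None,fx=2.5,fy=2.4,interpolation=cv2.INTER_CUBIC))
b=(abs(P[...,0]-p[0])<.05)&(abs(P[...,1]-p[1])<.05)
for z0 in np.arange(.11,.23,.01):
    q=P[b&(abs(P[...,2]-z0)<.005)]
    if len(q): print(round(z0,3),len(q),q.mean(0).round(4)[:2],np.ptp(q,0).round(3)[:2],q[:,2].min().round(4))
d=(abs(P[...,0]-.70)<.05)&(abs(P[...,1]+.185)<.05)&(P[...,2]>.08)&(P[...,2]<.13)
print("block",np.percentile(P[d][:,2],[10,50,90]))
print([(round(r["conf"],2),np.round(r["centre"],3)) for k in("key","rack") for r in manip.pinpoint(k,"side")[:3]])
E
```

```text
time_s: 11.58
position: [0.4648, -0.0823, 0.2352]
tool_rot: [3.141, 0.0, 1.571]
ft_force: [0.2, -0.3, -1.7]
gripper_width: 0.292
grasp_force: 59.3
[ 0.46480829 -0.08226143  0.23521518]
0.13 23 [ 0.4623 -0.0842] [0.006 0.006] 0.1257
0.14 23 [ 0.4625 -0.0844] [0.006 0.006] 0.1358
0.15 25 [ 0.4622 -0.0843] [0.007 0.006] 0.1453
0.16 28 [ 0.4627 -0.0845] [0.006 0.004] 0.1551
0.17 25 [ 0.4627 -0.0842] [0.006 0.008] 0.1659
0.18 30 [ 0.4623 -0.084 ] [0.007 0.008] 0.1753
0.19 28 [ 0.4624 -0.0839] [0.007 0.007] 0.1851
0.21 242 [ 0.4569 -0.0907] [0.047 0.048] 0.2088
0.22 216 [ 0.4584 -0.0878] [0.047 0.046] 0.215
block [0.09956989 0.10083446 0.10186534]
[(0.68, array([ 0.464, -0.084,  0.124])), (0.66, array([ 0.362, -0.141,  0.   ])), (0.64, array([ 0.358, -0.053, -0.001])), (0.7, array([ 0.465, -0.039, -0.   ]))]
```

View pics/s4.png

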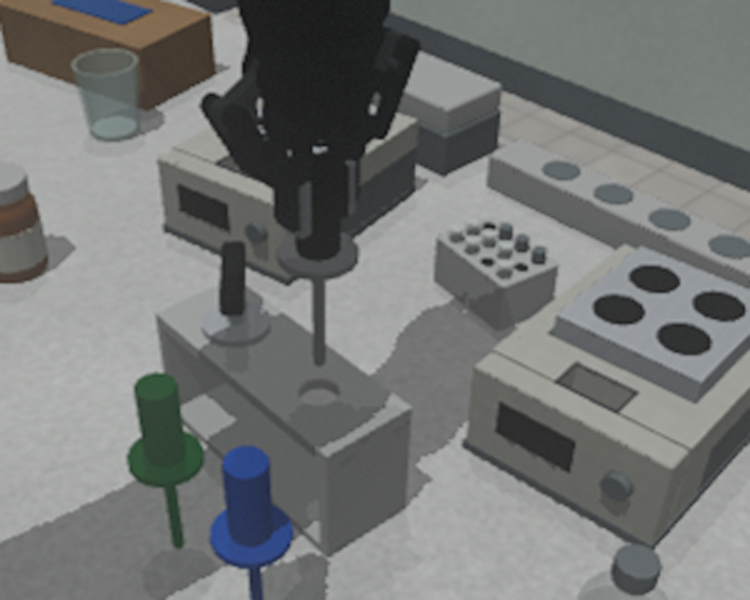

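The side crop shows the key upright with its tip at (320,360), above the empty hole (320,390). The well block is still up. Now I lower it.

```bash
python3 -m creep '{"hand":[-1,-1,-1,-1,-1,-1,-1,-1],"offset":[[0,0,-0.4],[0,0,-0.6],[0,0,-0.8],[0,0,-0.8],[0,0,-0.8],[0,0,-0.6],[0,0,-0.28],[0,0,0]],"turn":[[0,0,0],[0,0,0],[0,0,0],[0,0,0],[0,0,0],[0,0,0],[0,0,0],[0,0,0]]}'
python3 -m creep '{"hand":[-1,-1],"offset":[[0,0,-0.07],[0,0,0]],"turn":[[0,0,0],[0,0,0]]}'
```

```text
time_s: 12.72
position: [0.4638, -0.0816, 0.1279]
tool_rot: [-3.141, -0.0, 1.572]
ft_force: [-0.1, -0.4, -1.3]
gripper_width: 0.29
grasp_force: 59.3
time_s: 12.98
position: [0.4642, -0.0819, 0.1269]
tool_rot: [3.141, 0.0, 1.571]
ft_force: [-0.4, 0.0, -0.5]
gripper_width: 0.287
grasp_force: 59.3
```

```bash
python3 -m creep '{"hand":[-1,-1],"offset":[[0,0,-0.05],[0,0,0]],"turn":[[0,0,0],[0,0,0]]}'
```

```text
time_s: 13.22
position: [0.4642, -0.0819, 0.1259]
tool_rot: [3.141, 0.001, 1.571]
ft_force: [-0.9, 0.0, 5.8]
gripper_width: 0.292
grasp_force: 60.4
```

Flange is on the rack, so I release gently and back off upward.

```bash
python3 -m creep '{"hand":[-0.2,0,0.2,0.4,0.4,0.4,0.4,0.4,0.4,0.4,0.4,0.4,0.4,0.4],"offset":[[0,0,0],[0,0,0],[0,0,0],[0,0,0],[0,0,0.3],[0,0,0.6],[0,0,0.8],[0,0,0.8],[0,0,0.8],[0,0,0.8],[0,0,0.8],[0,0,0.8],[0,0,0],[0,0,0]],"turn":[[0,0,0],[0,0,0],[0,0,0],[0,0,0],[0,0,0],[0,0,0],[0,0,0],[0,0,0],[0,0,0],[0,0,0],[0,0,0],[0,0,0],[0,0,0],[0,0,0]]}'
python3 - <<'E'
from h import *
c=manip.read_camera("side");P=cloud(c)
cv2.imwrite("pics/s5.png",cv2.resize(c["pixels"][60:310,200:500,::-1],None,fx=2.5,fy=2.4,interpolation=cv2.INTER_CUBIC))
near=(abs(P[...,0]-.463)<.045)&(abs(P[...,1]+.085)<.045)
t=P[near&(P[...,2]>.158)&(P[...,2]<.175)];print(t.mean(0),t.max(0))
f=P[near&(P[...,2]>.103)&(P[...,2]<.111)];print(((f.min(0)+f.max(0))/2),np.ptp(f,0))
d=(abs(P[...,0]-.70)<.05)&(abs(P[...,1]+.185)<.05)&(P[...,2]>.08)&(P[...,2]<.13)
print("block",np.percentile(P[d][:,2],[10,50,90]))
E
```

```text
time_s: 14.98
position: [0.4636, -0.0819, 0.2674]
tool_rot: [-3.141, 0.0, 1.571]
ft_force: [-0.3, -0.2, -0.2]
gripper_width: 0.697
grasp_force: 0.0
[ 0.46114774 -0.08447507  0.16417691] [ 0.47500118 -0.06982844  0.16790759]
[ 0.46339077 -0.08193719  0.1069519 ] [0.04844324 0.04904132 0.00779934]
block [0.09961689 0.10077487 0.10184859]
```

View pics/s5.png

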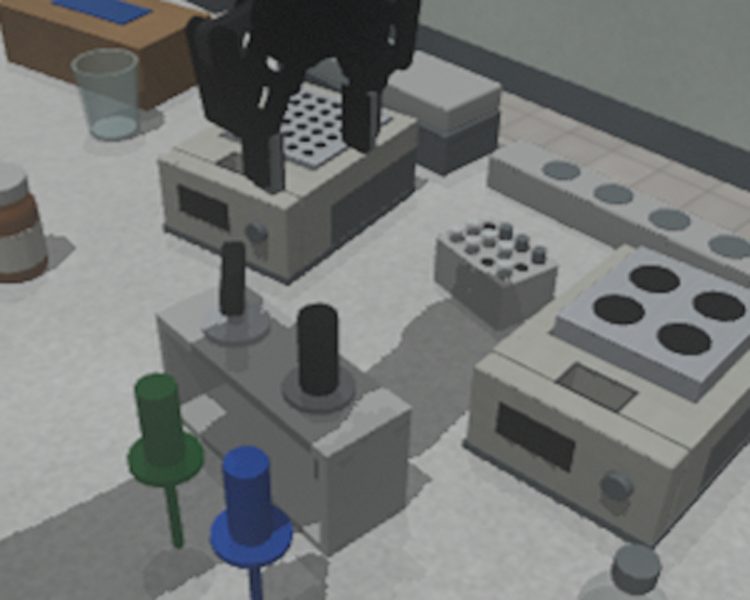

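The key stands upright in its own hole, with the grip at (318,350). The gripper is clear of everything and the block is still up at (660,310), so I hand in.

```bash
python3 -c "
from workcell import manip
print(manip.hand_in())"
```

```text
the job is handed in; nothing more can be done
None
```

The latch was pressed to its stop, the well block popped up and stayed up, the key is back upright and released in its own rack hole, and the job was handed in at about 15 s (no verdict returned).

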